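# Load a test cartridge square into the reader bay and lock it

## Task

Take the purple test cartridge out of its rack and load it in the reader's bay: standing flat on the bay floor, yellow end towards the yellow side fence, pushed fully home so that it sits square and flush against both the yellow side fence and the back fence, without ramming it. Then swing the red locking lever round until it lies square across the bay, parallel to the back fence, and let go. Leave the other things on the desk where they are.

Things in the scene. Friction and masses are not known exactly. Their poses are not given: they have to be found in the camera images.
- cartridge: The purple test cartridge, a plain block 60 long (its x) x 36 wide (its y) x 34 high (z), about 0.12 kg; yellow band at its +x end, paper label on top. Origin: centre of its underside. It starts in one of the three slots of the blue rack, label up.
- cartridge_yellow_end (a point): Centre of the cartridge's yellow end face, 30 mm along +x from its middle and 17 mm above its underside.
- rack: Blue rack, fixed; floor 110 (x) x 180 (y), 6 thick; origin on the desk under its middle. 3 slots along its x at y = -54, 0, +54, 40 wide, between ribs 50 long, 14 thick, 34 high above the floor. A cartridge's top is level with the ribs: its long sides are covered, its ends stick out 5 mm and are free. It can only be gripped end to end there and lifted straight up.
- reader: White cartridge reader, fixed. Origin: on the desk straight below the inner corner where the two fences meet; x points from the bay's open front to the back fence, y towards the yellow side fence. Fences and walls are 40 high, the bay floor 6 high. Seated, the cartridge's origin is at x = -18, y = -30, z = 6 mm, its x axis along the reader's y, its top level with the fences.
- back_fence (a point): Middle of the bay's back fence: reader x = 0, y = -40, z = 40 mm (its top edge). Its flush face is the plane x = 0 of the reader. Behind it stands the housing with a screen: x = 35 to 125, y = -124 to 12, 72 high.
- side_fence (a point): Middle of the yellow side fence: reader x = -40, y = 0, z = 40 mm (top edge). Its flush face is the plane y = 0, from x = -80 to 0; 12 thick. A plain white wall facing it has its inner face at y = -80 (also x = -80 to 0, 12 thick): the bay is 80 wide, too narrow for fingers on both ends of the cartridge.
- apron (a point): Point on the flat open floor in front of the bay (reader x = -130, y = -40, z = 6 mm), where a cartridge can be put down. The floor is 6 high from x = -180 to 0, y = -92 to +12; no walls in front of x = -80.
- lock (a joint): Red locking lever's angle about its upright axis, rad. 0: arm along the reader's -x (out of the bay's front); grows as it swings over the bay towards the yellow fence; 1.571 (90 degrees): square across the bay, parallel to the back fence, along the reader's +y. Starts at -0.5 to 0; stops at -0.7 and 2.1; stays where left (about 1.2 N at the post moves it).
- lock_hinge (a point): Point on the lever's upright axis at the underside of the arm: reader x = -20, y = -108, z = 45 mm. The arm is 18 wide and 10 thick, from z = 45 to 55 mm, and passes 5 mm above a seated cartridge.
- lock_post (a point): Top of the upright red post (16 diameter, standing 35 above the arm, from z = 55 to 90 mm) at the lever's end, 85 mm from the axis.
- spare_green: Bystander: green cartridge with a white end, same shape and size as the purple one, in another slot of the rack; origin at the centre of its underside.
- spare_grey: Bystander: grey cartridge with a black end, same shape and size as the purple one, in another slot of the rack; origin at the centre of its underside.
- mouse: Bystander: black computer mouse, 105 x 60 x 35 mm. Lies on the desk; origin at the centre of its underside.
- stamp: Bystander: purple and grey self-inking stamp standing up, 45 x 60 x 74 mm. Stands on the desk; origin at the centre of its underside.
- test_carton: Bystander: cardboard carton, 70 x 110 x 45 mm. Lies on the desk; origin at the centre of its underside.
- sanitizer: Bystander: white bottle with blue label, 60 across, 150 mm tall. Stands on the desk; origin at the centre of its underside.
- stapler: Bystander: blue and black stapler, 130 x 35 x 55 mm. Lies on the desk; origin at the centre of its underside.

How it is judged:
On the way:
1. the cartridge is home, square and flush in the corner and let go, while the lever is still parked clear of the bay (x of cartridge in the frame of reader between -0.02 and -0.015 m and y of cartridge in the frame of reader between -0.032 and -0.027 m and z of cartridge in the frame of reader below 0.0085 m and angle between cartridge's own z axis and vertical below 0.05 rad and angle between the x axis of cartridge and the y axis of reader, either way round below 0.035 rad and y of cartridge_yellow_end in the frame of reader above -0.01 m and contact force between the fingers and cartridge below 0.05 N and linear speed of cartridge below 0.01 m/s and value of joint lock below 0.6 rad), for 0.2 s.
At the end, for the whole second after the job is handed in: The cartridge stands flat on the bay floor, yellow end to the yellow fence, within 2 mm of both fences and within 2 degrees (0.035 rad) of square, let go and at rest; the locking lever is at 90 degrees, give or take 8 (1.571 +/- 0.14 rad), and let go (x of cartridge in the frame of reader between -0.02 and -0.015 m and y of cartridge in the frame of reader between -0.032 and -0.027 m and z of cartridge in the frame of reader below 0.0085 m and angle between cartridge's own z axis and vertical below 0.05 rad and angle between the x axis of cartridge and the y axis of reader, either way round below 0.035 rad and y of cartridge_yellow_end in the frame of reader above -0.01 m and contact force between the fingers and cartridge below 0.05 N and linear speed of cartridge below 0.01 m/s and value of joint lock between 1.431 and 1.711 rad); the robot touches nothing.
It fails at once if the cartridge is rammed against the reader (over 45 N) (contact force between cartridge and reader above 45 N).
It fails at once if another cartridge is moved more than 15 mm (distance of any of spare_green, spare_grey from where it was at the start of the episode above 0.015 m).
It fails at once if the mouse, stamp, carton, bottle or stapler is moved more than 15 mm (distance of any of mouse, stamp, test_carton, sanitizer, stapler from where it was at the start of the episode above 0.015 m).
It also fails if it takes over 72 s, if anything falls off the work surface, if the arm or the gripper's body presses on something with over 40 N, if the wrist force passes 120 N, or if a joint passes its speed limit or range.

## Robot

A 6-joint arm with a two-finger parallel gripper is mounted at the origin on the work surface. World frame = base frame: x ahead of the robot, y to its left, z up, the work surface at z = 0. Lengths are in m, angles in rad, forces in N, time in s.
With the tool pointing down it reaches from about 0.425 to 0.95 m from the base axis. Payload 14.7 kg.
Tool frame: the origin (TCP) lies at the very end of the fingers, on their centre line; the grasp point (between the pads) lies 19 mm behind it (robot.grasp_offset is the distance from the TCP to the grasp point, in m); z points along the fingers, y is the line along which they close (so a half turn about z gives the same grasp; the last joint's range is limited). The gripper opens to 85 mm and grips with 20 to 120 N. Pads are 22 mm wide; open, the fingers measure 114 mm over their backs; the gripper's body (76 mm by 85 mm) begins 54 mm behind the grasp point. The pads swing forward as they close: fully open they stand 13 mm farther back than shut.
Start: joints at [-1.233, 0.48, 1.596, -0, 1.065, -0.047], TCP at [0.244, -0.602, 0.231] pointing down, gripper open.
Joint ranges: [-2.75, 2.75], [-0.82, 2.05], [0.23, 2.67], [-1.56, 4.7], [0.09, 2.69], [-2.92, 2.92]. Speed limits (rad/s): [1.89, 1.89, 2.39, 3.01, 3.01, 3.01].

## Interface

Orientations are given as a rotation vector (axis times angle).
In Python, from cell import robot gives the robot as it stands.
- The arm moves only by the shell command python3 -m jog 'ROWS' [OPENING] [FORCE]. ROWS is JSON, a list of rows, each a list of 6 numbers: the shift along the tool's x, y, z in cm, then the turn, a rotation vector about the tool's x, y, z in degrees. In form: [[dx, dy, dz, wx, wy, wz], ...]. A call has 1 to 20 rows; each row is the pose to reach, as a shift and turn from the pose commanded when the call began, along the tool's axes at that moment; what a row does not reach only later rows make up. A row lasts 1/8 s, in which the tool goes at most 62.5 mm and 10.7 degrees, less where a joint would pass 70% of its speed; a pose out of reach is approached as far as the arm can. A call with a gripper value outside its range is refused whole. OPENING is the opening, from -1 (shut) to 1 (fully open), set as the call begins (- or left out, the last holds). The fingers move at their own pace and stop on an object; FORCE is the grip in N (left out, the last holds). Time passes only in rows, so rows that repeat a pose let the fingers close. It gives the time, the measured TCP pose, the force, the opening and the grip force at its end, in the units of the state.
- robot.read_state(): the state, without advancing time (a new reading comes with each control period).
- robot.read_camera(name): name is "scene" or "top" or "wrist"; returns the picture (420x560x3 uint8, blue, green, red); there is no depth.
- robot.camera_info(name): a dict with "vfov" (degrees; the focal length in pixels is half the picture's height over the tangent of half this angle, whatever the lens; pixels are square), "cx", "cy" (the principal point, pixels), "eye" and "rotation" of the camera in the world; the wrist camera has in their place "mount" (4x4, takes a point from camera to tool coordinates, whose origin is the TCP and whose axes are the flange's). Camera axes: x right, y up, looking along -z (the intrinsics and any distortion apply to the point x, -y, -z); pixel columns grow to the right and rows downward; lengths in m; the calibration is good to about 2 mm. A picture is of the moment at which its call begins: read the wrist's pose just before it. camera_info takes no time and is no camera call.
- robot.job_done(): hands the job in; it is judged then, once.
The state is a dict: "t": time; "joints": joint angles; "dq": joint speeds; "tau": joint torques, N m; "eef_pos": TCP position; "ee_rot": TCP orientation; "force": force on the tool from outside, world axes, zero at the start; "torque": the same for the moment, N m; "finger_gap": opening from 0.0 (shut) to 1.0 (fully open); "grasp_force": force on a finger pad.
Only numpy, scipy, OpenCV 4.12 (cv2) and the standard library are available. Lean on these libraries where they do the work, as an engineer would, in place of code of your own. Each camera call takes 0.05 s, during which the arm holds its last target. There are 200 camera calls.

## Working session

There is one attempt and no reset: what is moved stays moved. The work goes in short steps, Python scripts to look and compute and a shell command to move; the robot and the scene stay as the last step left them, time stands still between calls to the robot, and variables do not carry over. Pictures are saved under pics/ and viewed, at most 10 in all, crops included, and the job is handed in when it is done.

```bash
mkdir -p pics; ls
python3 - <<'E'
from cell import robot
import cv2
s=robot.read_state(); print({k:s[k] for k in('t','eef_pos','ee_rot','finger_gap')})
for n in('top','scene'):
    print(n,robot.camera_info(n)); cv2.imwrite(f'pics/{n}0.png',robot.read_camera(n))
print(robot.camera_info('wrist'))
E
```

```text
pics
{'t': 0.0, 'eef_pos': array([ 0.24387019, -0.60206124,  0.23065953]), 'ee_rot': array([-3.08241927e+00, -6.00436647e-01,  3.14077084e-04]), 'finger_gap': 0.9994044624723839}
top {'vfov': 52.333271715455794, 'cx': 279.26279612656964, 'cy': 210.21076046267953, 'eye': array([0.51442978, 0.02867257, 1.11848563]), 'rotation': array([ 0.05504977, -0.08166552, -1.56472332])}
scene {'vfov': 52.742472370481885, 'cx': 278.2915635523682, 'cy': 211.98634075597673, 'eye': array([1.27029369, 0.45460566, 0.85992765]), 'rotation': array([0.47755054, 0.86853226, 2.0108586 ])}
{'vfov': 67.80206490166995, 'cx': 282.6421215765503, 'cy': 205.7314586873595, 'mount': array([[-1.30977260e-03,  9.65403955e-01,  2.60755611e-01,
         6.62881023e-02],
       [ 9.99999141e-01,  1.27492026e-03,  3.02806206e-04,
         4.91716964e-04],
       [-4.01123017e-05,  2.60755784e-01, -9.65404796e-01,
        -1.41432060e-01],
       [ 0.00000000e+00,  0.00000000e+00,  0.00000000e+00,
         1.00000000e+00]])}
```

View pics/top0.png

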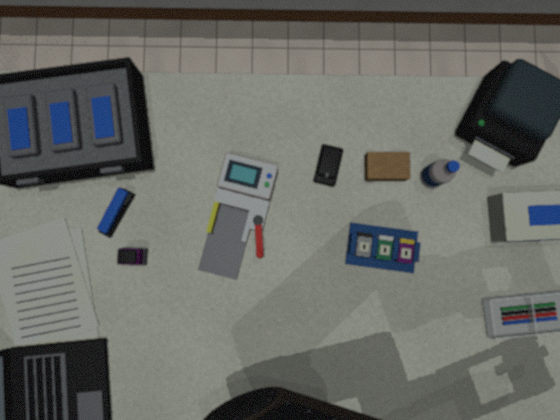

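View pics/scene0.png

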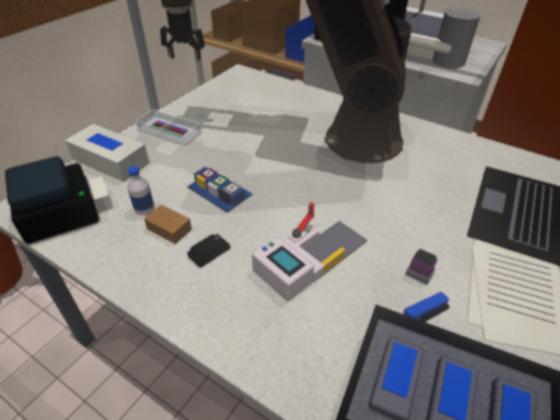

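The top view (+x is up, +y is left) shows the reader around (235,220), with its yellow fence on the left at (213,217) and the red lever at (259,235). The rack is around (383,248), with purple in the right-hand slot at (406,250) and its yellow end facing up. I'll enlarge both.

```bash
cat > h.py <<'E'
from cell import robot
import numpy as np, cv2
from scipy.spatial.transform import Rotation as R
def cam(n):
    i=robot.camera_info(n); f=210/np.tan(np.radians(i['vfov']/2))
    if n=='wrist':
        s=robot.read_state(); T=np.eye(4); T[:3,:3]=R.from_rotvec(s['ee_rot']).as_matrix(); T[:3,3]=s['eef_pos']
        M=T@i['mount']; return f,i['cx'],i['cy'],M[:3,:3],M[:3,3]
    return f,i['cx'],i['cy'],R.from_rotvec(i['rotation']).as_matrix(),i['eye']
def px2w(c,u,v,z):
    f,cx,cy,A,e=c; d=A@np.array([(u-cx)/f,-(v-cy)/f,-1]); return e+d*(z-e[2])/d[2]
def w2px(c,p):
    f,cx,cy,A,e=c; q=A.T@(np.asarray(p)-e); return np.array([cx-f*q[0]/q[2],cy+f*q[1]/q[2]])
def crop(im,x0,y0,w,h,k,step=10):
    o=cv2.resize(im[y0:y0+h,x0:x0+w],None,fx=k,fy=k,interpolation=cv2.INTER_CUBIC)
    for a in range(-(-x0//step)*step,x0+w,step):
        cv2.line(o,((a-x0)*k,0),((a-x0)*k,6),(0,0,255),1); cv2.putText(o,str(a),((a-x0)*k+2,14),0,.35,(0,0,255))
    for a in range(-(-y0//step)*step,y0+h,step):
        cv2.line(o,(0,(a-y0)*k),(6,(a-y0)*k),(0,0,255),1); cv2.putText(o,str(a),(8,(a-y0)*k+4),0,.35,(0,0,255))
    return o
E
python3 - <<'E'
from h import *
im=cv2.imread('pics/top0.png')
a=crop(im,195,150,95,135,4); b=crop(im,338,215,90,65,4)
b=cv2.copyMakeBorder(b,0,a.shape[0]-b.shape[0],0,0,cv2.BORDER_CONSTANT)
cv2.imwrite('pics/c1.png',np.hstack([a,b]))
E
```

```text
(no output)
```

View pics/c1.png

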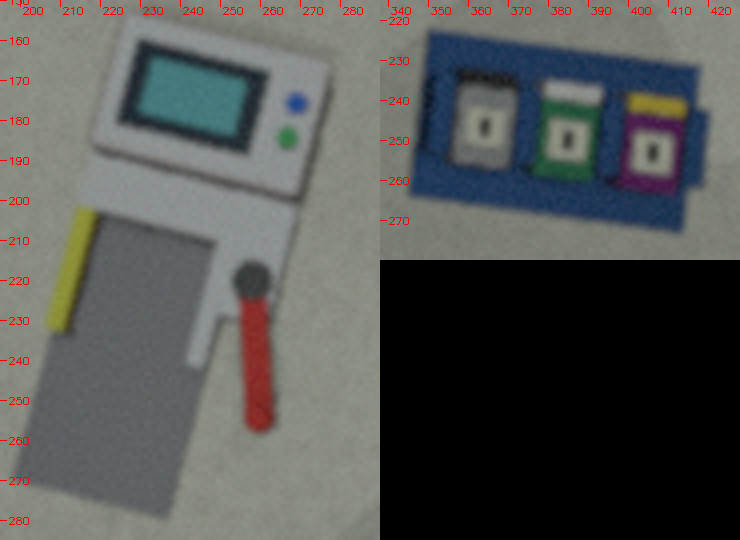

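```bash
cat > fit.py <<'E'
from h import *
from scipy.optimize import least_squares
def fit(c,obj,px,x0):
    obj=np.array(obj,float)/1000; px=np.array(px)
    def r(p):
        W=np.c_[R.from_euler('z',p[2]).apply(obj*[1,1,0])[:,:2]+p[:2],obj[:,2]]
        return np.array([w2px(c,w)-q for w,q in zip(W,px)]).ravel()
    s=least_squares(r,x0,loss='soft_l1'); return s.x,s.fun.reshape(-1,2)
E
python3 - <<'E'
from fit import *
np.set_printoptions(precision=4,suppress=True)
c=cam('top')
ro=[(-180,12,6),(-180,-92,6),(0,12,40),(0,0,40),(-80,12,40),(-80,0,40),(35,12,72),(35,-124,72),(125,-124,72),(125,12,72)]
rp=[(198.75,270.5),(237,279.5),(215,201.75),(220,202.5),(206.75,232.5),(212.5,233.25),(218,186),(270,199.5),(277.5,166),(226.25,154)]
p,e=fit(c,ro,rp,[.55,.15,-.25]); print('reader',p,np.degrees(p[2]));print(e)
w=R.from_euler('z',p[2])
for n,q in dict(hinge=(-20,-108,45),apron=(-130,-40,6),seat=(-18,-30,6)).items(): print(n,w.apply(np.array(q)/1000)+[*p[:2],0])
# lever post: top of post pixel
post=px2w(c,259.5,253.5,.09); q=w.inv().apply(post-[*p[:2],0]); print('post in reader',q, 'ang',np.arctan2(q[1]+.108,-(q[0]+.02)),np.hypot(q[1]+.108,q[0]+.02))
p,e=fit(c,[(55,90,6),(55,-90,6),(-55,-90,6),(-55,90,6)],[(350.5,223),(418,231.75),(413.75,273),(345.5,263.75)],[.45,-.25,-.1]); print('rack',p,np.degrees(p[2]));print(e)
for y in(-54,0,54): print(p[:2]+R.from_euler('z',p[2]).apply([0,y/1000,0])[:2])
p,e=fit(c,[(30,18,40),(30,-18,40),(-30,-18,40),(-30,18,40)],[(400,238.5),(415,239.25),(412.25,263.25),(397.5,261.5)],[.45,-.3,-.1]); print('cart',p,np.degrees(p[2]));print(e)
E
```

```text
reader [ 0.6267  0.1617 -0.2436] -13.959484105623021
[[-0.0971 -0.0868]
 [ 0.8104  0.8807]
 [-0.011  -0.1586]
 [-0.4188  0.2564]
 [ 0.0124 -0.2523]
 [-1.1156  0.172 ]
 [-1.0603  0.5128]
 [ 0.4373  0.5759]
 [ 1.9013 -0.8688]
 [ 0.0497 -2.3088]]
hinge [0.5813 0.0617 0.045 ]
apron [0.4909 0.1543 0.006 ]
seat [0.602 0.137 0.006]
post in reader [-0.098 -0.131  0.09 ] ang -0.2864051633011618 0.08130257018639324
rack [ 0.515  -0.2579 -0.1281] -7.341582006030518
[[-0.2828 -0.7291]
 [ 0.3373 -0.3447]
 [ 0.2126  0.4627]
 [-0.2599  0.5354]]
[ 0.5081 -0.3114]
[ 0.515  -0.2579]
[ 0.5219 -0.2043]
cart [ 0.5081 -0.3104 -0.1181] -6.765453107085029
[[ 0.2682 -0.6045]
 [-0.6469  0.3885]
 [-0.1361  0.0764]
 [ 0.4591  0.0798]]
```

```bash
cat >> h.py <<'E'
def go(x,y,z,yawy):
    """print shift cm / turn deg, from present pose to TCP x,y,z with tool pointing down, tool y at yaw yawy deg (mod 180)"""
    s=robot.read_state(); A=R.from_rotvec(s['ee_rot']); 
    d=A.inv().apply(np.array([x,y,z])-s['eef_pos'])*100
    for k in(0,180):
        a=np.radians(yawy+k); Y=np.array([np.cos(a),np.sin(a),0]); Z=np.array([0,0,-1.]); X=np.cross(Y,Z)
        print('shift',d.round(2),'turn',(A.inv()*R.from_matrix(np.c_[X,Y,Z])).as_rotvec(degrees=True).round(2))
    print('j',s['joints'].round(3),'tool yaw y',np.degrees(np.arctan2(*A.as_matrix()[1::-1,1])).round(2),'t',s['t'])
E
python3 -c "
from h import *
go(.508,-.311,.16,-7.2)"
```

```text
shift [ 35.41 -17.06   7.09] turn [-6.000e-02 -4.000e-02 -6.075e+01]
shift [ 35.41 -17.06   7.09] turn [-4.0000e-02  6.0000e-02  1.1925e+02]
j [-1.233  0.481  1.597 -0.     1.065 -0.047] tool yaw y -67.95 t 0.1
```

```bash
P='[35.4,-17.1,7.1,0,0,-60.7]'; python3 -m jog '[[10,-5,2,0,0,-15],[20,-10,4,0,0,-30],[30,-14,6,0,0,-50],[35.4,-17.1,7.1,0,0,-60.7],[35.4,-17.1,7.1,0,0,-60.7],[35.4,-17.1,7.1,0,0,-60.7],[35.4,-17.1,7.1,0,0,-60.7],[35.4,-17.1,7.1,0,0,-60.7],[35.4,-17.1,7.1,0,0,-60.7]]' 1 40
python3 - <<'E'
from h import *
go(.508,-.311,.10,-7.2)
c=cam('wrist'); im=robot.read_camera('wrist')
cv2.imwrite('pics/w1.png',im)
print(w2px(c,(.508,-.311,.04)))
E
```

```text
t: 1.23
eef_pos: [0.5075, -0.3115, 0.1602]
ee_rot: [-2.357, -2.076, 0.0]
force: [-1.0, 0.1, 0.6]
finger_gap: 1.002
grasp_force: 0.0
shift [0.06 0.05 6.02] turn [-0.02  0.   -0.06]
shift [0.06 0.05 6.02] turn [0.0000e+00 3.0000e-02 1.7994e+02]
j [-0.601  0.484  1.794 -0.     0.863 -0.474] tool yaw y -7.26 t 1.225
[282.63015699 199.44980095]
```

View pics/w1.png

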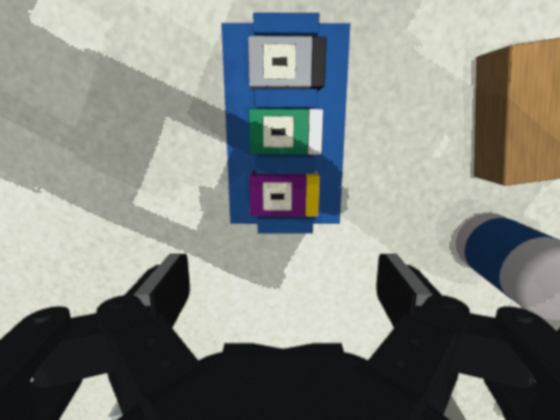

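Run:
```python
from fit import *
c=cam('wrist')
print(fit(c,[(30,18,40),(30,-18,40),(-30,-18,40),(-30,18,40)],[(319,174.5),(320,217.5),(251,217),(250,174)],[.508,-.31,-.12]))
print(px2w(c,285,196,.04))
im=cv2.imread('pics/w1.png'); cv2.imwrite('pics/w1c.png',crop(im,215,150,150,100,5))
```

```text
(array([ 0.51041469, -0.30869702, -0.1227365 ]), array([[ 1.53803667,  0.62730366],
       [-0.52010399, -1.64905576],
       [-0.020062  , -0.73484622],
       [-0.40277019,  1.56081919]]))
[ 0.51029452 -0.30863024  0.04      ]
```

View pics/w1c.png

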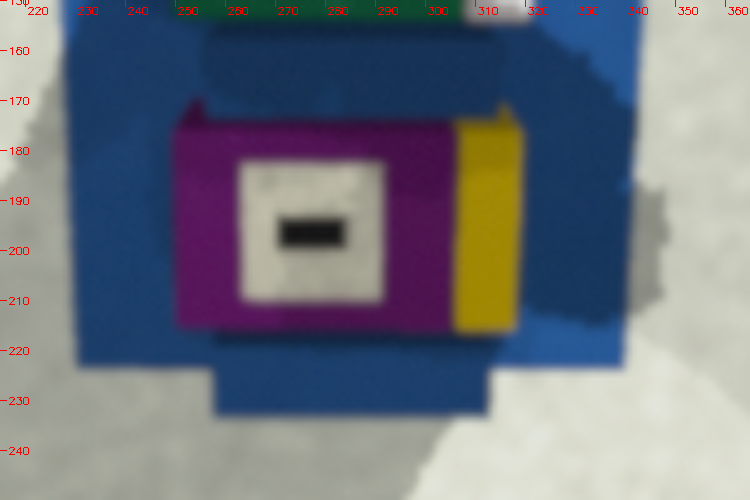

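The crop shows the purple top spanning (250,175) to (319,216), with its centre at about (284.5,195.5) and square to the tool. It agrees with the top camera to within 3 mm.

```bash
python3 -c "
from h import *
c=cam('wrist'); p=px2w(c,284.5,195.5,.04); print(p)
go(p[0],p[1],.011,-7.2)"
```

```text
[ 0.50992375 -0.30813645  0.04      ]
shift [ 0.4   0.21 14.94] turn [-0.01  0.01 -0.1 ]
shift [ 0.4   0.21 14.94] turn [1.000e-02 1.000e-02 1.799e+02]
j [-0.602  0.484  1.794 -0.     0.863 -0.474] tool yaw y -7.3 t 1.275
```

```bash
python3 -m jog '[[0.4,0.2,4,0,0,0],[0.4,0.2,8,0,0,0],[0.4,0.2,11,0,0,0],[0.4,0.2,13,0,0,0],[0.4,0.2,14,0,0,0],[0.4,0.2,14.9,0,0,0],[0.4,0.2,14.9,0,0,0],[0.4,0.2,14.9,0,0,0]]' 1 40
python3 -m jog '[[0,0,0,0,0,0],[0,0,0,0,0,0],[0,0,0,0,0,0],[0,0,0,0,0,0],[0,0,0,0,0,0],[0,0,0,0,0,0]]' -1 40
```

```text
t: 2.28
eef_pos: [0.5107, -0.3076, 0.0119]
ee_rot: [2.357, 2.076, 0.0]
force: [0.7, 0.1, -0.8]
finger_gap: 1.0
grasp_force: 0.0
t: 3.02
eef_pos: [0.5106, -0.3075, 0.0119]
ee_rot: [2.357, 2.076, 0.0]
force: [-1.7, 0.9, 8.1]
finger_gap: 0.694
grasp_force: 42.9
```

```bash
python3 -m jog '[[0,0,-0.5,0,0,0],[0,0,-1.5,0,0,0],[0,0,-3,0,0,0],[0,0,-5,0,0,0],[0,0,-8,0,0,0],[0,0,-11.5,0,0,0],[0,0,-11.5,0,0,0]]'
python3 - <<'E'
from h import *
rd=np.array([.6267,.1617,0]); w=R.from_euler('z',-.2436)
p=w.apply([-.130,-.032,0])+rd; print(p)
go(p[0],p[1],.127,76.04)
E
```

```text
t: 3.9
eef_pos: [0.512, -0.3084, 0.1299]
ee_rot: [2.354, 2.073, 0.002]
force: [0.0, 0.0, -1.7]
finger_gap: 0.696
grasp_force: 43.8
[0.49281979 0.1620005  0.        ]
shift [46.42 -7.84  0.14] turn [  0.12   0.31 -83.29]
shift [46.42 -7.84  0.14] turn [ 0.32 -0.13 96.71]
j [-0.593  0.523  1.818 -0.     0.795 -0.466] tool yaw y -7.25 t 3.9
```

```bash
python3 -m jog '[[4,-0.7,0,0,0,-7],[9,-1.5,0,0,0,-16],[14,-2.4,0,0,0,-25],[19,-3.2,0,0,0,-34],[24,-4,0,0,0,-43],[29,-4.9,0,0,0,-52],[34,-5.7,0,0,0,-61],[39,-6.5,0,0,0,-70],[43,-7.3,0,0,0,-77],[46.4,-7.8,0,0,0,-83.3],[46.4,-7.8,0,0,0,-83.3],[46.4,-7.8,0,0,0,-83.3],[46.4,-7.8,0,0,0,-83.3]]'
python3 - <<'E'
from h import *
rd=np.array([.6267,.1617,0]); w=R.from_euler('z',-.2436)
p=w.apply([-.130,-.032,0])+rd
go(p[0],p[1],.013,76.04)
c=cam('top');im=robot.read_camera('top')
cw=cam('wrist'); iw=robot.read_camera('wrist')
cv2.imwrite('pics/w2.png',iw)
E
```

```text
t: 5.52
eef_pos: [0.4915, 0.1619, 0.1262]
ee_rot: [-0.384, -3.118, 0.0]
force: [-0.3, -0.3, -0.7]
finger_gap: 0.692
grasp_force: 43.7
shift [-0.13  0.04 11.32] turn [-0.01 -0.02 -0.09]
shift [-0.13  0.04 11.32] turn [-3.0000e-02  2.0000e-02  1.7991e+02]
j [ 0.26   0.439  1.999 -0.     0.705 -1.066] tool yaw y 75.95 t 5.525
```

View pics/w2.png

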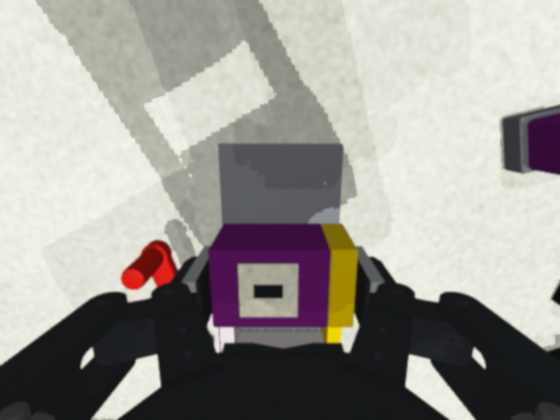

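The picture shows the cartridge held level with its yellow end towards the yellow fence (right). The floor's front corners are at (219,144) and (343,144), and the lever post is at (133,279), to the left of the floor. I'll refine the reader pose from the corners.

```bash
python3 - <<'E'
from h import *
c=cam('wrist'); rd=np.array([.6267,.1617,0]); w=R.from_euler('z',-.2436)
for (u,v),q in {(219,144.5):(-180,-92,6),(343,144.5):(-180,12,6)}.items():
    p=px2w(c,u,v,.006); print(p,'reader frame',w.inv().apply(p-rd)*1000,q)
q=px2w(c,133,279,.09); print('post',w.inv().apply(q-rd)*1000)
E
python3 -m jog '[[-0.1,0,4,0,0,0],[-0.1,0,8,0,0,0],[-0.1,0,10,0,0,0],[-0.1,0,11,0,0,0],[-0.1,0,11.35,0,0,0],[-0.1,0,11.35,0,0,0]]'
python3 -m jog '[[0,0,0,0,0,0],[0,0,0,0,0,0],[0,0,0,0,0,0],[0,0,-0.1,0,0,0],[0,0,-3,0,0,0],[0,0,-7,0,0,0],[0,0,-12,0,0,0],[0,0,-14,0,0,0],[0,0,-14,0,0,0]]' 1
```

```text
[0.43341983 0.12229641 0.006     ] reader frame [-178.06969272  -84.85900639    6.        ] (-180, -92, 6)
[0.45835557 0.22140546 0.006     ] reader frame [-177.77505132   17.33838934    6.        ] (-180, 12, 6)
post [-100.9892337  -126.91696645   90.        ]
t: 6.38
eef_pos: [0.493, 0.1625, 0.0133]
ee_rot: [0.382, 3.118, 0.0]
force: [0.3, -0.1, -1.7]
finger_gap: 0.698
grasp_force: 43.7
t: 7.5
eef_pos: [0.4935, 0.1628, 0.1543]
ee_rot: [0.381, 3.115, 0.002]
force: [0.4, 0.6, 0.1]
finger_gap: 1.0
grasp_force: 0.0
```

Run:
```python
from h import *
c=cam('wrist'); im=robot.read_camera('wrist'); cv2.imwrite('pics/w3.png',im)
cv2.imwrite('pics/w3c.png',crop(im,190,130,200,150,4))
t=robot.read_camera('top'); cv2.imwrite('pics/top3.png',t)
```

```text
(no output)
```

View pics/w3c.png

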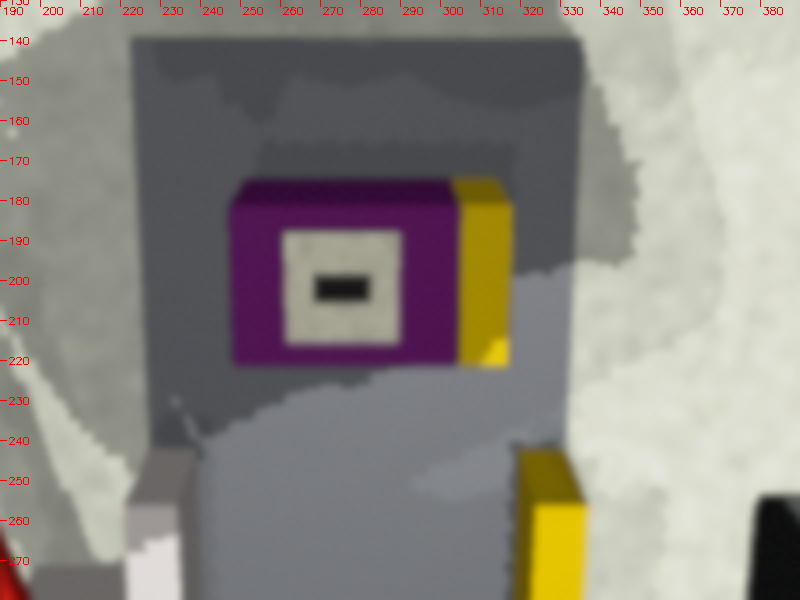

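The crop shows the cartridge standing flat on the apron, with its top spanning (248,181) to (318,221). The fence fronts are at (323,256) on the yellow side and (235,256) on the white wall. I'll fit both poses from this one picture.

Run:
```python
from fit import *
np.set_printoptions(precision=4,suppress=True)
c=cam('wrist')
ro=[(-180,-92,6),(-180,12,6),(-80,0,40),(-80,12,40),(-80,-92,40),(-80,-80,40),(-80,0,6),(-80,12,6),(-80,-92,6),(-80,-80,6)]
rp=[(223,139.5),(335.5,139.5),(323.25,256),(336.5,256),(221.25,256),(235,256),(319.5,242),(330.25,242),(227.5,242),(239,242)]
p,e=fit(c,ro,rp,[.6267,.1617,-.2436]); print('reader',p,np.degrees(p[2]));print(e)
co=[(-30,-18,40),(30,-18,40),(-30,18,40),(30,18,40),(-30,18,6),(30,18,6)]
cp=[(248.25,221.25),(317.25,221.5),(247.75,181),(318.25,180.75),(252,175),(314.75,174.5)]
q,e=fit(c,co,cp,[.493,.162,np.radians(76)]); print('cart',q,np.degrees(q[2]));print(e)
d=R.from_euler('z',-p[2]).apply([*(q-p)[:2],0]); print('cart in reader mm',d*1000,'yaw',np.degrees(q[2]-p[2]))
s=robot.read_state(); d=R.from_euler('z',-p[2]).apply([*(s['eef_pos'][:2]-p[:2]),0]);print('tcp in reader',d*1000)
```

```text
reader [ 0.6269  0.1663 -0.2455] -14.067528475034083
[[-1.6361 -1.1293]
 [ 1.2099 -1.0446]
 [ 1.0564  0.5263]
 [ 1.4264  0.5322]
 [-1.3958  0.4815]
 [-1.5184  0.4874]
 [ 0.3485  0.049 ]
 [ 1.7686  0.0547]
 [-0.9808  0.0054]
 [-0.3049  0.0111]]
cart [0.4923 0.1625 1.326 ] 75.97585180850184
[[-0.3649  1.1039]
 [ 0.876   0.8397]
 [-1.1431 -0.1941]
 [ 1.1805  0.0471]
 [-1.3437 -1.0036]
 [ 0.5003 -0.5106]]
cart in reader mm [-129.6473  -36.4282    0.    ] yaw 90.04338028353594
tcp in reader [-129.6547  -36.4659    0.    ]
```

Run:
```python
from h import *
go(.4923,.1625,.0125,-14.05)
```

```text
shift [-0.000e+00  1.000e-02  1.399e+01] turn [-2.00e-02 -0.00e+00  9.01e+01]
shift [-0.000e+00  1.000e-02  1.399e+01] turn [ 0.00e+00 -2.00e-02 -8.99e+01]
j [ 0.26   0.401  1.975 -0.     0.766 -1.067] tool yaw y 76.05 t 7.6
```

```bash
python3 -m jog '[[0,0,0,0,0,10],[0,0,0,0,0,20],[0,0,0,0,0,30],[0,0,0,0,0,40],[0,0,0,0,0,50],[0,0,0,0,0,60],[0,0,1,0,0,70],[0,0,3,0,0,80],[0,0,5,0,0,90],[0,0,6,0,0,90.1],[0,0,8,0,0,90.1],[0,0,11,0,0,90.1],[0,0,13,0,0,90.1],[0,0,14,0,0,90.1],[0,0,14,0,0,90.1]]' 1
python3 -m jog '[[0,0,0,0,0,0],[0,0,0,0,0,0],[0,0,0,0,0,0],[0,0,0,0,0,0],[0,0,0,0,0,0],[0,0,0,0,0,0],[0,0,0,0,0,0]]' -1 20
```

```text
t: 9.48
eef_pos: [0.4922, 0.1624, 0.0123]
ee_rot: [-2.474, -1.935, 0.002]
force: [-0.1, -0.2, -0.1]
finger_gap: 0.998
grasp_force: 0.0
t: 10.35
eef_pos: [0.4929, 0.1626, 0.0134]
ee_rot: [2.476, 1.933, 0.001]
force: [-0.4, -0.1, 7.5]
finger_gap: 0.419
grasp_force: 21.1
```

```bash
python3 -m jog '[[0,0,-0.3,0,0,0],[0,1,-0.4,0,0,0],[0,2.5,-0.4,0,0,0],[0,4,-0.4,0,0,0],[0,5.5,-0.4,0,0,0],[0,7,-0.4,0,0,0],[0,8,-0.4,0,0,0],[0,8.4,-0.4,0,0,0],[0,8.4,-0.4,0,0,0],[0,8.4,-0.2,0,0,0],[0,8.4,-0.12,0,0,0],[0,8.4,-0.12,0,0,0]]'
python3 -m jog '[[0.1,0,0,0,0,0],[0.2,0,0,0,0,0],[0.3,0,0,0,0,0],[0.3,0,0,0,0,0],[0.3,0,0,0,0,0]]'
```

```text
t: 11.85
eef_pos: [0.5738, 0.1422, 0.0139]
ee_rot: [-2.476, -1.933, 0.0]
force: [-0.1, -0.1, -1.6]
finger_gap: 0.418
grasp_force: 20.2
t: 12.48
eef_pos: [0.5748, 0.145, 0.014]
ee_rot: [-2.477, -1.933, 0.0]
force: [-0.6, -0.4, -1.4]
finger_gap: 0.418
grasp_force: 20.2
```

```bash
python3 -m jog '[[0.05,0,0.05,0,0,0],[0.1,0,0.05,0,0,0],[0.15,0,0.05,0,0,0],[0.2,0,0.05,0,0,0],[0.2,0,0.05,0,0,0],[0.2,0,0.05,0,0,0]]'
for i in 1 2 3; do python3 -m jog '[[0.05,0,0,0,0,0],[0.05,0,0,0,0,0],[0.05,0,0,0,0,0]]' | grep -E "force|eef"; done
```

```text
t: 13.22
eef_pos: [0.5753, 0.147, 0.0135]
ee_rot: [2.476, 1.933, 0.0]
force: [0.1, -1.0, -0.4]
finger_gap: 0.416
grasp_force: 20.2
eef_pos: [0.5754, 0.1475, 0.0135]
force: [-0.3, -0.3, -1.6]
grasp_force: 20.2
eef_pos: [0.5755, 0.148, 0.0135]
force: [1.2, -0.5, -2.4]
grasp_force: 20.2
eef_pos: [0.5757, 0.1485, 0.0135]
force: [0.0, 0.2, -1.3]
grasp_force: 20.2
```

```bash
for i in 1 2 3 4; do python3 -m jog '[[0.05,0,0,0,0,0],[0.05,0,0,0,0,0],[0.05,0,0,0,0,0]]' | grep -E " ?force: \[|eef"; done
```

```text
eef_pos: [0.5757, 0.1489, 0.0135]
force: [0.0, 0.5, -1.4]
eef_pos: [0.5758, 0.149, 0.0135]
force: [-0.4, -5.5, -0.8]
eef_pos: [0.5758, 0.149, 0.0135]
force: [-1.5, -10.9, 1.8]
eef_pos: [0.5758, 0.149, 0.0135]
force: [-0.3, -16.6, 2.4]
```

```bash
python3 -m jog '[[-0.1,0,0,0,0,0],[-0.1,0,0,0,0,0],[-0.1,0,0,0,0,0],[-0.1,0,0,0,0,0],[-0.1,0,0,0,0,0]]' 0.1
python3 -m jog '[[0,0,-1,0,0,0],[0,0,-2.5,0,0,0],[0,0,-5,0,0,0],[0,0,-6,0,0,0],[0,-2,-6,0,0,0],[0,-4.6,-6,0,0,0],[0,-4.6,-6,0,0,0],[0,-4.6,-6,0,0,0]]'
python3 -m jog '[[0,0,0,0,0,0],[0,0,0,0,0,0],[0,0,0,0,0,0],[0,0,0,0,0,0],[0,0,0,0,0,0]]' -1 20
python3 - <<'E'
from h import *
im=robot.read_camera('wrist'); cv2.imwrite('pics/w4.png',im)
E
```

```text
t: 16.48
eef_pos: [0.5759, 0.1495, 0.0135]
ee_rot: [-2.476, -1.933, -0.0]
force: [-0.2, 0.1, -0.9]
finger_gap: 0.553
grasp_force: 0.0
t: 17.48
eef_pos: [0.5321, 0.1607, 0.0739]
ee_rot: [2.476, 1.933, 0.002]
force: [0.4, -0.2, 0.4]
finger_gap: 0.552
grasp_force: 0.0
t: 18.1
eef_pos: [0.5313, 0.1606, 0.0735]
ee_rot: [-2.476, -1.933, 0.0]
force: [0.3, 0.4, 0.5]
finger_gap: -0.002
grasp_force: 0.0
```

View pics/w4.png

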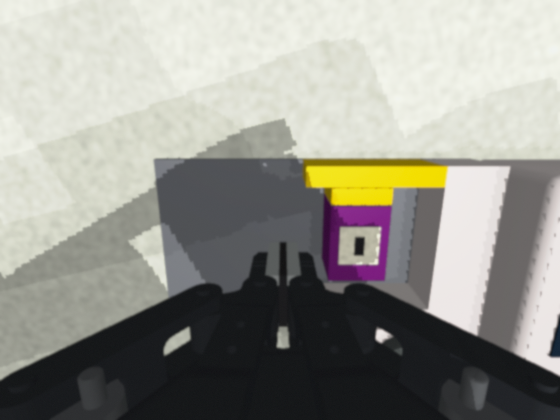

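The wrist view shows the cartridge inside the bay, flat against the yellow fence at (360,195), square, with about 25 mm still to go to the back fence. The shut fingers are in front of it at (283,260).

```bash
python3 -m jog '[[0,0,2,0,0,0],[0,0,4,0,0,0],[0,0,5.5,0,0,0],[0,0,5.9,0,0,0],[0,0.5,5.9,0,0,0],[0,0.8,5.9,0,0,0],[0,1.1,5.9,0,0,0],[0,1.4,5.9,0,0,0],[0,1.7,5.9,0,0,0],[0,2.0,5.9,0,0,0],[0,2.0,5.9,0,0,0]]'
python3 -m jog '[[0,0.2,0,0,0,0],[0,0.4,0,0,0,0],[0,0.6,0,0,0,0],[0,0.8,0,0,0,0],[0,1,0,0,0,0],[0,1,0,0,0,0]]'
python3 -m jog '[[0,0.1,0,0,0,0],[0,0.2,0,0,0,0],[0,0.2,0,0,0,0],[0,0.2,0,0,0,0]]'
python3 - <<'E'
from h import *
rd=np.array([.6269,.1663,0]); print(R.from_euler('z',.2455).apply(robot.read_state()['eef_pos']-rd)*1000)
im=robot.read_camera('wrist'); cv2.imwrite('pics/w5.png',im)
E
```

```text
t: 19.52
eef_pos: [0.551, 0.1557, 0.0145]
ee_rot: [2.476, 1.933, 0.0]
force: [-0.8, 0.2, -0.1]
finger_gap: 0.0
grasp_force: 0.0
t: 20.27
eef_pos: [0.5607, 0.1532, 0.0145]
ee_rot: [2.476, 1.933, 0.0]
force: [0.5, -0.3, 0.2]
finger_gap: 0.002
grasp_force: 0.0
t: 20.78
eef_pos: [0.5624, 0.1528, 0.0145]
ee_rot: [2.476, 1.933, 0.0]
force: [-0.8, 1.0, -0.2]
finger_gap: 0.005
grasp_force: 0.2
[-59.28079342 -28.77132603  14.49798423]
```

View pics/w5.png

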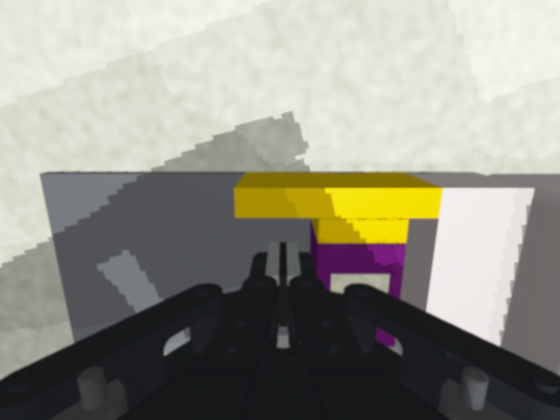

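The view shows the cartridge still 30 px (about 11 mm) short of the back fence, square, with its yellow end against the side fence.

```bash
python3 -m jog '[[0,0.15,0,0,0,0],[0,0.3,0,0,0,0],[0,0.45,0,0,0,0],[0,0.6,0,0,0,0],[0,0.6,0,0,0,0]]' | grep -E "eef|force: \["
for i in 1 2 3 4 5; do python3 -m jog '[[0,0.05,0,0,0,0],[0,0.1,0,0,0,0],[0,0.1,0,0,0,0],[0,0.1,0,0,0,0]]'| grep -E "eef|force: \["; done
```

```text
eef_pos: [0.5684, 0.1513, 0.0145]
force: [0.3, -0.6, -0.1]
eef_pos: [0.5691, 0.1511, 0.0145]
force: [-0.5, 0.4, 0.3]
eef_pos: [0.5701, 0.1509, 0.0145]
force: [0.2, 0.5, 0.0]
eef_pos: [0.5711, 0.1506, 0.0145]
force: [-1.0, -0.3, -0.3]
eef_pos: [0.5721, 0.1504, 0.0145]
force: [-0.9, 0.4, 0.6]
eef_pos: [0.573, 0.1501, 0.0145]
force: [-1.1, -0.1, -0.4]
```

```bash
for i in 1 2 3 4; do python3 -m jog '[[0,0.05,0,0,0,0],[0,0.05,0,0,0,0],[0,0.05,0,0,0,0]]'| grep -E "eef|force: \["; done
python3 - <<'E'
from h import *
im=robot.read_camera('wrist'); cv2.imwrite('pics/w6.png',crop(im,220,160,240,180,3,20))
E
```

```text
eef_pos: [0.5734, 0.15, 0.0145]
force: [-2.2, -0.3, 0.3]
eef_pos: [0.5734, 0.1499, 0.0144]
force: [-5.4, 1.5, 3.4]
eef_pos: [0.5735, 0.1499, 0.0145]
force: [-7.1, 3.3, 4.5]
eef_pos: [0.5736, 0.1499, 0.0144]
force: [-9.8, 5.7, 7.4]
```

View pics/w6.png

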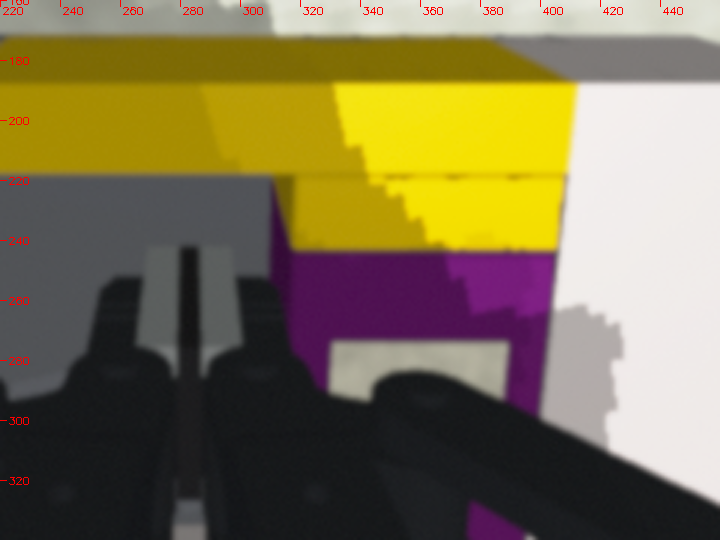

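The crop shows the cartridge's yellow end flush with the yellow fence (row 218) and its far side flush against the back fence (columns 400–405), so it is home. I'll back off, rise, and then work out the lever arc.

```bash
python3 -m jog '[[0,-0.3,0,0,0,0],[0,-1,0,0,0,0],[0,-3,0,0,0,0],[0,-3.5,-2,0,0,0],[0,-3.5,-6,0,0,0],[0,-3.5,-11,0,0,0],[0,-3.5,-14,0,0,0],[0,-3.5,-14,0,0,0]]' | grep -E "t:|eef|force: \["
cat > lever.py <<'E'
from h import *
rd=np.array([.6269,.1663,0]); w=R.from_euler('z',-.2455)
def post(th,z): return w.apply([-.02-.085*np.cos(th),-.108+.085*np.sin(th),0])+rd+[0,0,z]
E
python3 - <<'E'
from lever import *
p=post(-.285,.15); print(p); go(*p,-14.07+90+16.3)
E
```

```text
t: 26.5
eef_pos: [0.5431, 0.1585, 0.1585]
ee_rot: [2.474, 1.931, 0.009]
force: [0.2, 0.4, -0.7]
[0.49631752 0.06304248 0.15      ]
shift [-10.4   -2.23   0.8 ] turn [   0.37    0.19 -106.28]
shift [-10.4   -2.23   0.8 ] turn [ 0.17 -0.34 73.72]
j [ 0.23   0.447  1.87  -0.     0.819  0.476] tool yaw y -14.05 t 26.5
```

```bash
python3 -m jog '[[-1,-0.2,0,0,0,-10],[-2,-0.4,0,0,0,-20],[-3,-0.6,0,0,0,-30],[-4,-0.8,0,0,0,-40],[-5,-1,0,0,0,-50],[-6,-1.3,0,0,0,-60],[-7,-1.5,0,0,0,-70],[-8,-1.7,0,0,0,-80],[-9,-1.9,0.8,0,0,-90],[-10,-2.1,0.8,0,0,-100],[-10.4,-2.2,0.8,0,0,-106.3],[-10.4,-2.2,0.8,0,0,-106.3],[-10.4,-2.2,0.8,0,0,-106.3],[-10.4,-2.2,0.8,0,0,-106.3]]' 0.2 20
python3 - <<'E'
from lever import *
c=cam('wrist'); im=robot.read_camera('wrist').astype(int)
m=((im[...,2]>110)&(im[...,1]<60)&(im[...,0]<60)).astype(np.uint8)
n,l,st,ce=cv2.connectedComponentsWithStats(m); print(st[1:][st[1:,4]>30],ce[1:][st[1:,4]>30])
print('expected post top',w2px(c,post(-.285,.09)),'hinge',w2px(c,post(-.285,.055)+.0),w2px(c,w.apply([-.02,-.108,.055])+rd))
go(*post(-.285,.066),92.2)
E
```

```text
t: 28.25
eef_pos: [0.4945, 0.0628, 0.1465]
ee_rot: [-0.059, 3.141, 0.0]
force: [0.6, -0.4, 0.2]
finger_gap: 0.6
grasp_force: 0.0
[[ 269  201   24   19  166]
 [ 271  217   23   83 1563]] [[280.90963855 206.81927711]
 [281.9865643  257.40754958]]
expected post top [283.61253843 225.69809086] hinge [283.45605363 211.04234476] [283.6865496  307.28162315]
shift [-0.19  0.02  8.05] turn [ 0.    0.   -0.01]
shift [-0.19  0.02  8.05] turn [  0.    -0.   179.99]
j [ 0.065  0.385  2.024  0.     0.732 -1.544] tool yaw y 92.19 t 28.3
```

The post lies within 2 px of the predicted column. I'll go down, grip it and compute the arc.

```bash
python3 -m jog '[[-0.1,0,3,0,0,0],[-0.2,0,6,0,0,0],[-0.2,0,7.5,0,0,0],[-0.2,0,8,0,0,0],[-0.2,0,8,0,0,0]]' | grep -E "t:|eef|force: \["
python3 -m jog '[[0,0,0,0,0,0],[0,0,0,0,0,0],[0,0,0,0,0,0],[0,0,0,0,0,0],[0,0,0,0,0,0]]' -1 20
python3 - <<'E'
from lever import *
s=robot.read_state(); A=R.from_rotvec(s['ee_rot']); e=s['eef_pos']
q=w.inv().apply(e-rd)-[-.02,-.108,0]; t0=np.arctan2(q[1],-q[0]); print(t0,np.hypot(q[0],q[1]))
for th in np.linspace(t0,1.571,17)[1:]:
    d=A.inv().apply(post(th,e[2])-e)*100; print(d.round(2)[:2],round(np.degrees(th-t0),1))
E
```

```text
t: 28.92
eef_pos: [0.4966, 0.0627, 0.0668]
ee_rot: [-0.061, 3.141, 0.0]
force: [0.8, -0.4, -0.0]
t: 29.55
eef_pos: [0.4968, 0.0627, 0.0671]
ee_rot: [-0.061, 3.14, 0.0]
force: [-0.3, 0.8, 7.3]
finger_gap: 0.176
grasp_force: 21.8
-0.2892892925883102 0.0845701150692101
[-0.01  0.99] 6.7
[-0.18  1.96] 13.3
[-0.46  2.91] 20.0
[-0.84  3.82] 26.6
[-1.33  4.67] 33.3
[-1.92  5.47] 40.0
[-2.59  6.19] 46.6
[-3.34  6.83] 53.3
[-4.17  7.38] 60.0
[-5.05  7.83] 66.6
[-5.97  8.17] 73.3
[-6.93  8.4 ] 79.9
[-7.91  8.52] 86.6
[-8.9   8.53] 93.3
[-9.88  8.42] 99.9
[-10.85   8.2 ] 106.6
```

```bash
python3 -m jog '[[0,1,0,0,0,6.7],[-0.2,2,0,0,0,13.3],[-0.5,2.9,0,0,0,20],[-0.8,3.8,0,0,0,26.6],[-1.3,4.7,0,0,0,33.3],[-1.3,4.7,0,0,0,33.3]]'
python3 - <<'E'
from lever import *
s=robot.read_state(); A=R.from_rotvec(s['ee_rot']); e=s['eef_pos']
q=w.inv().apply(e-rd)-[-.02,-.108,0]; t0=np.arctan2(q[1],-q[0]); print(t0,np.hypot(q[0],q[1]))
for th in np.linspace(t0,1.571,12)[1:]:
    d=A.inv().apply(post(th,e[2])-e)*100; print(d.round(2)[:2],round(np.degrees(th-t0),1))
E
```

```text
t: 30.3
eef_pos: [0.5086, 0.1107, 0.0671]
ee_rot: [0.839, 3.026, 0.001]
force: [2.9, 0.5, 8.2]
finger_gap: 0.174
grasp_force: 21.9
0.3016392467173936 0.08507175879372916
[-0.07  0.98] 6.6
[-0.24  1.94] 13.2
[-0.53  2.88] 19.8
[-0.92  3.78] 26.4
[-1.41  4.63] 33.1
[-2.    5.41] 39.7
[-2.67  6.13] 46.3
[-3.42  6.76] 52.9
[-4.24  7.3 ] 59.5
[-5.11  7.74] 66.1
[-6.03  8.08] 72.7
```

```bash
python3 -m jog '[[-0.1,1,0,0,0,6.6],[-0.2,1.9,0,0,0,13.2],[-0.5,2.9,0,0,0,19.8],[-0.9,3.8,0,0,0,26.4],[-1.4,4.6,0,0,0,33.1],[-2,5.4,0,0,0,39.7],[-2.7,6.1,0,0,0,46.3],[-3.4,6.8,0,0,0,52.9],[-4.2,7.3,0,0,0,59.5],[-5.1,7.7,0,0,0,66.1],[-6,8.1,0,0,0,72.7],[-6,8.1,0,0,0,72.7],[-6,8.1,0,0,0,72.7]]'
python3 - <<'E'
from lever import *
e=robot.read_state()['eef_pos']
q=w.inv().apply(e-rd)-[-.02,-.108,0]; print(np.arctan2(q[1],-q[0]),np.hypot(q[0],q[1]))
E
```

```text
t: 31.92
eef_pos: [0.6027, 0.1504, 0.0673]
ee_rot: [2.469, 1.942, 0.008]
force: [6.1, 20.5, 0.3]
finger_gap: 0.178
grasp_force: 21.3
1.5746998154256975 0.08671147362110178
```

```bash
python3 -m jog '[[0.15,0,0,0,0,0],[0.15,0,0,0,0,0],[0.15,0,0,0,0,0]]' | grep -E "eef|force: \["
python3 -m jog '[[0,0,0,0,0,0],[0,0,0,0,0,0],[0,0,0,0,0,0],[0,0,0,0,0,0],[0,0,-2,0,0,0],[0,0,-5,0,0,0],[0,0,-9,0,0,0],[0,0,-13,0,0,0],[0,0,-17,0,0,0],[0,0,-17,0,0,0]]' -0.3
python3 - <<'E'
from lever import *
np.set_printoptions(precision=4,suppress=True)
for n in('wrist','top'):
    c=cam(n); im=robot.read_camera(n); cv2.imwrite(f'pics/f_{n}.png',im); im=im.astype(int)
    b,g,r=im[...,0],im[...,1],im[...,2]
    m=((r>80)&(g<.5*r)&(b<.5*r)).astype(np.uint8)
    print('exp post top',w2px(c,post(1.571,.09)),'hinge',w2px(c,w.apply([-.02,-.108,.055])+rd))
    k,l,st,ce=cv2.connectedComponentsWithStats(m)
    for i in range(1,k):
        if st[i,4]>25 and 150<ce[i,0]<420:
            ys,xs=np.where(l==i); W=np.array([px2w(c,x,y,.055) for x,y in zip(xs,ys)]); Q=w.inv().apply(W-rd)*1000
            v=np.linalg.svd(Q[:,:2]-Q[:,:2].mean(0),full_matrices=False)[2][0]
            print(n,st[i],ce[i],'mean',Q.mean(0)[:2],'min',Q.min(0)[:2],'max',Q.max(0)[:2],'dir',v)
E
```

```text
eef_pos: [0.6021, 0.1508, 0.0672]
force: [4.9, 8.7, 4.2]
t: 33.55
eef_pos: [0.6027, 0.1504, 0.2397]
ee_rot: [2.469, 1.938, 0.008]
force: [0.4, -0.5, 0.2]
finger_gap: 0.349
grasp_force: 0.0
exp post top [280.8674 194.6832] hinge [280.6157 260.7761]
wrist [ 272  176   19   76 1138] [281.4815 213.0149] mean [-19.1996 -51.9678] min [-29.3982 -96.0591] max [-10.2801 -10.8712] dir [ 0.0284 -0.9996]
exp post top [222.2399 210.8634] hinge [256.9074 220.522 ]
top [242 214  12   8  65] [247.     217.3231] mean [-18.3928 -82.1004] min [-26.7085 -96.3633] max [-10.9803 -67.9387] dir [-0.0433 -0.9991]
```

Run:
```python
from lever import *
np.set_printoptions(precision=1,suppress=True)
c=cam('wrist'); im=cv2.imread('pics/f_wrist.png').astype(int); b,g,r=im[...,0],im[...,1],im[...,2]
pu=(b>45)&(r>45)&(g<.5*b)&(abs(r-b)<50)&(g<.5*r); ye=(r>90)&(g>70)&(b<.35*r)
def q(u,v,z=.04): return w.inv().apply(px2w(c,u,v,z)-rd)[:2]*1000
for n,m in(('pu',pu),('ye',ye)):
    ys,xs=np.where(m); k=(xs>200)&(xs<360); ys,xs=ys[k],xs[k]; print(n,len(xs),xs.min(),xs.max(),ys.min(),ys.max())
    for v in range(ys.min(),ys.max()+1,5):
        a=xs[ys==v]
        if len(a): print(v,a.min(),a.max(),q(a.min()-.5,v),q(a.max()+.5,v))
```

```text
pu 391 270 299 175 214
175 270 299 [-34.9 -13. ] [ -2.2 -12.9]
180 270 299 [-35.  -18.5] [ -2.1 -18.4]
185 270 299 [-35.  -24.1] [ -2. -24.]
190 270 299 [-35.  -29.7] [ -1.9 -29.6]
195 270 299 [-35.1 -35.4] [ -1.8 -35.3]
200 270 299 [-35.1 -41.1] [ -1.7 -41. ]
205 270 299 [-35.2 -46.9] [ -1.6 -46.8]
210 270 298 [-35.2 -52.7] [ -2.6 -52.6]
ye 1190 229 300 150 172
150 234 246 [-73.2  13.8] [-59.3  13.8]
155 229 300 [-78.8   8.5] [-1.5  8.8]
160 229 300 [-79.    3.1] [-1.4  3.4]
165 269 300 [-35.9  -2.1] [-1.3 -2. ]
170 269 300 [-36.   -7.5] [-1.2 -7.4]
```

```bash
python3 -c "
from cell import robot
print(robot.job_done())"
```

```text
the job is handed in; nothing more can be done
None
```

I handed the job in: the cartridge is flush and square against both fences, yellow end to the yellow fence. The lever measures within about 0.03–0.04 rad of square and is released, and the arm is clear; the run took about 34 s, and no pass/fail result came back.

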